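# Shut a small book in the humidification chamber: release the locked lid stay

## Task

Gently lay, never drop, the little leather book flat on the white rack inside the humidification chamber, clear of the blue humidity cassette. Then lift the lid's locked stay off its peg by the red knob, ease the lid past the lock and let it sink, without slamming, until it is fully shut. Leave the two jars and the brass weight standing where they are.

Things in the scene. Friction and masses are not known exactly. Their poses are not given: they have to be found in the camera images.
- chamber: Open grey tub 220 (x) x 300 (y) x 90 mm high, walls and floor 8 mm, fixed to the table. Origin: centre of its underside; its x points from the front (robot side) to the hinge side, y to its left, z up. A blue perforated cassette (180 x 45 x 50 mm, top at 58 mm) fills its left end from y = +94 to +139 mm. The open lid stands over the hinge side; the stay is outside the right (-y) wall.
- rack (a point): Centre of the top of the white slatted rack inside the tub, at chamber x = 0, y = -29, z = 26 mm. The rack (slats along y) spans y = -142 to +84 mm and the whole inner depth, x = -102 to +102 mm.
- lid_hinge (a point): Point on the lid's hinge axis, mid-width, at chamber x = +110, y = 0, z = 98 mm; the axis runs along the chamber's y.
- lid (a joint): Lid angle, rad: 0 shut (level on the rim), about 1.39 locked open on the stay, stop at 1.60. Starts up to 0.05 above the lock. Black frame 220 x 300 x 12 mm with clear pane, 0.4 kg. Soft-close hinge (damping 0.5 N m s/rad, friction 0.03 N m): once the step is past the peg the free lid sinks shut by itself, slowly at first, in 3 to 8 s, ending at about 0.8 rad/s.
- stay (a joint): Angle of the stay to the lid, rad, about its pivot on the lid's right side, 60 mm from the hinge axis: about 0.02 with the lid shut (bar lying along the lid, pointing to the front), about 2.03 locked (bar sloping down to the front, 36 degrees below level). Lifting the knob lowers the value. The bar drops by its own weight.
- stay_knob (a point): Centre of the red knob on the stay's free end: cylinder 16 mm diameter, 30 mm long, axis along the chamber's y, fixed to the bar 150 mm from the pivot, 4 mm above its centre line. Locked it is at about chamber x = -23, y = -190, z = 72 mm. A thin spindle joins it to the bar, 12 mm inwards. As the lid shuts it travels forward to x = -100, z = 98 mm.
- stay_step (a point): Point on the stay where the peg's axis sits when locked: 114 mm from the pivot, 4 mm below the bar's line. From there towards the pivot the bar's lower edge is 7 mm lower: this step bears on the peg and blocks the lid. Unlock: raise the knob 16 mm (straight up will do), draw it 25 mm to the front (lid drops 0.2 to 0.3 rad), let go: the bar's edge rides on the peg. Too early, it relocks.
- stay_peg (a point): Axis of the brass peg (8 mm diameter, along y) on the tub's right outer wall, at chamber x = +10, y = -160, z = 86 mm. The stay lies on it. While the knob is held the lid sinks no further than the knob lets it.
- book: Small brown leather-bound book, closed and rigid: 96 mm (its x) x 62 mm (its y, spine at +y) x 26 mm thick, 0.14 kg, lying flat. Origin: centre of its underside.
- paste_jar: Bystander: white screw-top jar, 68 mm diameter, 80 mm high; origin centre of its underside.
- colour_jar: Bystander: dark jar with white cap, 64 mm diameter, 72 mm high; origin centre of its underside.
- weight: Bystander: brass bookbinder's weight, 60 mm diameter at the foot, 64 mm high with a small knob, 0.7 kg, standing beside the chamber near the stay; origin centre of its underside.
Not all that is in view belongs to the job. What is meant by the book is not turquoise, and is the smaller of those in its own colour.

How it is judged:
On the way, in this order (a step that is already met when the one before it is completed fails the run):
1. the book lies flat on the rack with the lid still up (z of book in the frame of chamber between 0.021 and 0.031 m and angle between book's own z axis and vertical below 0.12 rad and x of book in the frame of chamber between -0.075 and 0.075 m and y of book in the frame of chamber between -0.115 and 0.065 m and linear speed of book below 0.02 m/s and value of joint lid above 1.2 rad), for 0.2 s.
2. the stay is lifted off its peg with the lid still up (z of stay_step in the frame of stay_peg above 0.005 m and value of joint lid above 1.1 rad), for 0.02 s.
At the end, for the whole second after the job is handed in: The lid is fully shut (under 0.03 rad) and at rest, the book lies flat (within 0.12 rad) and at rest on the rack beneath it, with its middle within 75 mm of the chamber's centre front to back and between 115 mm right and 65 mm left of it (z of book in the frame of chamber between 0.021 and 0.031 m and angle between book's own z axis and vertical below 0.12 rad and x of book in the frame of chamber between -0.075 and 0.075 m and y of book in the frame of chamber between -0.115 and 0.065 m and linear speed of book below 0.02 m/s and value of joint lid below 0.03 rad and velocity of joint lid between -0.05 and 0.05 rad/s); the robot touches nothing.
It fails at once if the lid is slammed (closing faster than 1.6 rad/s) (velocity of joint lid below -1.6 rad/s).
It fails at once if the book is dropped into the tub (faster than 0.7 m/s inside it, as after a fall of 25 mm or more) (linear speed of book above 0.7 m/s and z of book in the frame of chamber below 0.09 m and x of book in the frame of chamber between -0.11 and 0.11 m and y of book in the frame of chamber between -0.15 and 0.15 m).
It fails at once if the white paste jar is moved by more than 30 mm (distance of paste_jar from where it was at the start of the episode above 0.03 m).
It fails at once if the dark colour jar is moved by more than 30 mm (distance of colour_jar from where it was at the start of the episode above 0.03 m).
It fails at once if the brass weight is moved by more than 30 mm (distance of weight from where it was at the start of the episode above 0.03 m).
It also fails if it takes over 54 s, if anything falls off the work surface, if the arm or the gripper's body presses on something with over 40 N, if the wrist force passes 120 N, or if a joint passes its speed limit or range.

## Robot

A 7-joint arm with a two-finger parallel gripper is mounted at the origin on the work surface. World frame = base frame: x ahead of the robot, y to its left, z up, the work surface at z = 0. Lengths are in m, angles in rad, forces in N, time in s.
With the tool pointing down it reaches from about 0.425 to 0.925 m from the base axis. Payload 6.8 kg.
Tool frame: the origin (TCP) lies on the front face of the gripper's body, between the roots of the fingers; the fingertips stand 73 mm ahead of it and the grasp point (between the pads) lies 54 mm ahead of it; z points along the fingers, y is the line along which they close (so a half turn about z gives the same grasp; the last joint's range is limited). The gripper opens to 85 mm and grips with 20 to 120 N. Pads are 22 mm wide; open, the fingers measure 114 mm over their backs; the gripper's body (76 mm by 85 mm) begins 54 mm behind the grasp point. The pads swing forward as they close: fully open they stand 13 mm farther back than shut.
Start: joints at [-1.427, 0.477, 0.022, 1.555, -0.011, 1.109, -0.083], TCP at [0.168, 0.654, 0.304] pointing down, gripper open.
Joint ranges: [-2.96, 2.96], [-0.34, 2.1], [-1.41, 1.46], [0.24, 2.44], [-1.37, 4.51], [0.17, 1.92], [-2.96, 2.96]. Speed limits (rad/s): [2.39, 2.39, 3.14, 3.14, 3.14, 3.14, 3.14].

## Interface

Orientations are given as a unit quaternion [w, x, y, z].
In Python, from station import bot, optics gives the robot as it stands.
- The arm moves only by the tool drive_tool, never from a script. Its argument "deltas" is a list of rows, each an object with "gripper": the closure in counts, from 0 (fully open) to 255 (shut); "offset": the shift along the tool's x, y, z in units of 1000 mm (1.0 is 1000 mm), a list of three; "angular": the turn, a rotation vector about the tool's x, y, z in units of 45 degrees (1.0 is 45 degrees), a list of three. In form: [{"gripper": gripper, "offset": [dx, dy, dz], "angular": [rx, ry, rz]}, ...]. A call has 1 to 5 rows; each row is the pose to reach, as a shift and turn from the pose commanded when the call began, along the tool's axes at that moment; what a row does not reach only later rows make up. A row lasts 1/10 s, in which the tool goes at most 50 mm and 8.59 degrees, less where a joint would pass 70% of its speed; a pose out of reach is approached as far as the arm can. A call with a number of a shift or a turn outside -1 to 1 is refused whole. A call with a gripper value outside its range is refused whole. The fingers move at their own pace and stop on an object; "grip_force" is the grip in N (left out, the last holds). Time passes only in rows, so rows that repeat a pose let the fingers close. It gives the time, the measured TCP pose, the force, the opening and the grip force at its end, in the units of the state.
- bot.get_obs(): the state, without advancing time (a new reading comes with each control period).
- optics.read_camera(name): name is "scene" or "side" or "wrist"; returns the picture (480x640x3 uint8, blue, green, red); there is no depth.
- optics.camera_model(name): a dict with "fx", "fy", "cx", "cy" (pixels), "cam_to_world" (4x4, takes a point from camera to world coordinates). Camera axes: x right, y up, looking along -z (the intrinsics and any distortion apply to the point x, -y, -z); pixel columns grow to the right and rows downward; lengths in m; the calibration is good to about 2 mm. A picture is of the moment at which its call begins: read the wrist's pose just before it. camera_model takes no time and is no camera call; for the wrist camera it gives the pose at the moment of the call.
- bot.hand_in(): hands the job in; it is judged then, once.
The state is a dict: "t": time; "q": joint angles; "joint_vel": joint speeds; "joint_torque": joint torques, N m; "eef_pos": TCP position; "tool_rot": TCP orientation; "contact_force": force on the tool from outside, world axes, zero at the start; "torque": the same for the moment, N m; "gripper_width": opening from 0.0 (shut) to 1.0 (fully open); "grasp_force": force on a finger pad.
Only numpy, scipy, OpenCV 4.12 (cv2) and the standard library are available. Lean on these libraries where they do the work, as an engineer would, in place of code of your own. Each camera call takes 0.05 s, during which the arm holds its last target. There are 200 camera calls.

## Working session

There is one attempt and no reset: what is moved stays moved. The work goes in short steps, Python scripts to look and compute and a tool call to move; the robot and the scene stay as the last step left them, time stands still between calls to the robot, and variables do not carry over. Pictures are saved under pics/ and viewed, at most 10 in all, crops included, and the job is handed in when it is done.

Besides the shell and the picture viewer there is one more tool, called after ">>>" as name(argument=value, ...), one argument or row to a line, values as JSON. drive_tool: Moves the arm, as the interface text tells. Its arguments: {"type":"object","properties":{"deltas":{"type":"array"},"grip_force":{"type":"number"}},"required":["deltas"]}

```bash
mkdir -p pics; ls; python3 - <<'E'
from station import bot, optics
import cv2, numpy as np
o=bot.get_obs(); print(o['t'],o['eef_pos'],o['tool_rot'])
for n in ('scene','side'):
    im=optics.read_camera(n); cv2.imwrite(f'pics/{n}0.png',im)
    m=optics.camera_model(n); print(n,{k:(np.round(v,4).tolist()) for k,v in m.items()})
E
```

```text
pics
0.0 [0.16805275 0.6532576  0.30293276] [-4.24205632e-05  1.25531789e-01  9.92089165e-01 -9.25917691e-04]
scene {'fx': 501.9941, 'fy': 501.9941, 'cx': 322.7373, 'cy': 239.4063, 'cam_to_world': [[0.7461, -0.6244, 0.2314, 0.7597], [0.6659, 0.7027, -0.2506, -0.1579], [-0.0061, 0.341, 0.94, 1.3044], [0.0, 0.0, 0.0, 1.0]]}
side {'fx': 542.3919, 'fy': 542.3919, 'cx': 319.4309, 'cy': 242.4358, 'cam_to_world': [[0.7236, 0.5159, -0.4584, -0.1645], [-0.6901, 0.5512, -0.469, -0.5047], [0.0107, 0.6557, 0.7549, 1.1159], [0.0, 0.0, 0.0, 1.0]]}
```

View pics/scene0.png

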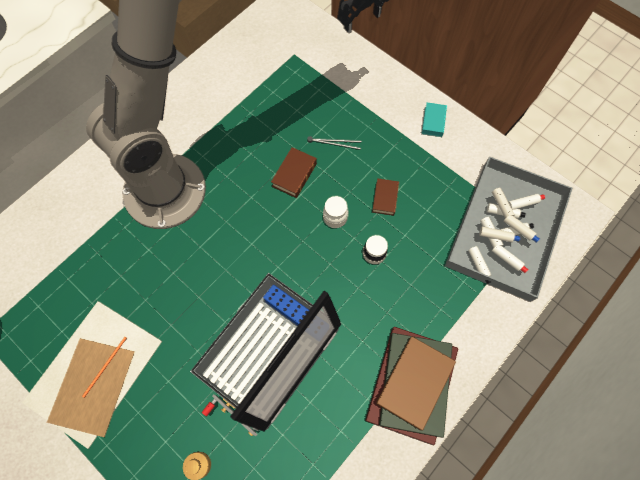

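View pics/side0.png

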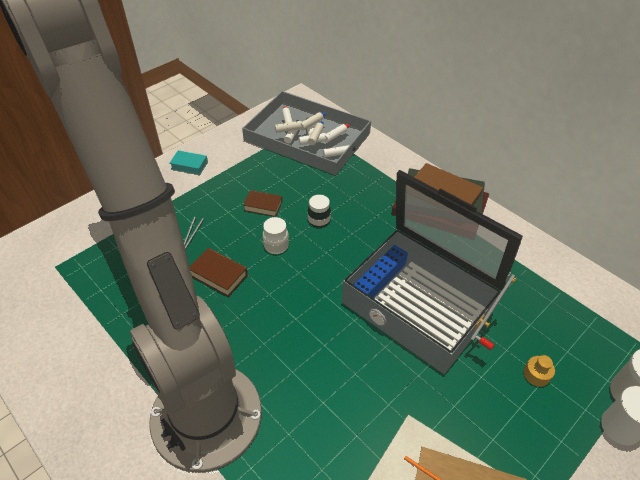

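```bash
cat > h.py <<'E'
import numpy as np, cv2
from station import bot, optics
from scipy.spatial.transform import Rotation as R
def ray(m,u,v):
    T=np.array(m['cam_to_world']); d=T[:3,:3]@np.array([(u-m['cx'])/m['fx'],-(v-m['cy'])/m['fy'],-1.]); return T[:3,3],d
def plane(m,u,v,z):
    c,d=ray(m,u,v); return c+d*(z-c[2])/d[2]
def tri(*mp):
    A=np.zeros((3,3));b=np.zeros(3)
    for m,u,v in mp:
        c,d=ray(m,u,v); d=d/np.linalg.norm(d); P=np.eye(3)-np.outer(d,d); A+=P; b+=P@c
    X=np.linalg.solve(A,b); return X
def tool():
    o=bot.get_obs(); q=np.array(o['tool_rot']); return np.array(o['eef_pos']),R.from_quat(q[[1,2,3,0]])
E
python3 - <<'E'
from h import *
s=cv2.imread('pics/scene0.png'); d=cv2.imread('pics/side0.png')
out=np.zeros((600,800,3),np.uint8)
out[:300,:400]=cv2.resize(s[155:230,340:440],None,fx=4,fy=4,interpolation=2)
out[:300,400:]=cv2.resize(d[170:245,220:320],None,fx=4,fy=4,interpolation=2)
out[300:,:400]=cv2.resize(s[265:465,170:370],(400,300+100))[50:350]
out[300:,400:]=cv2.resize(d[160:380,335:560],(410,400))[50:350,:400]
cv2.imwrite('pics/crop.png',out)
ms,md=optics.camera_model('scene'),optics.camera_model('side')
def blobs(im,f,amin):
    hsv=cv2.cvtColor(im,cv2.COLOR_BGR2HSV).astype(int); k=f(hsv).astype(np.uint8)*255
    n,l,st,c=cv2.connectedComponentsWithStats(k)
    return [(l==i,st[i].tolist(),c[i].round(1)) for i in range(1,n) if st[i][4]>=amin]
brown=lambda h:((h[...,0]<14)&(h[...,1]>110)&(h[...,2]>50))
red=lambda h:((h[...,0]<5)|(h[...,0]>175))&(h[...,1]>190)&(h[...,2]>120)
for nm,im,m in(('scene',s,ms),('side',d,md)):
    for k,st,c in blobs(im,brown,250):
        if not(150<c[1]<300 and c[0]<420): continue
        ys,xs=np.nonzero(k); P=np.array([plane(m,u,v,.026)[:2] for u,v in zip(xs,ys)],np.float32)
        r=cv2.minAreaRect(P*1000); print(nm,'brown',st,c,'rect mm',np.round(r[0],1),np.round(r[1],1),round(r[2],1))
    for k,st,c in blobs(im,red,15): print(nm,'red',st,c)
E
```

```text
scene brown [272, 148, 44, 49, 1188] [293.9 171.1] rect mm [246.2 281.6] [ 87.  135.3] 14.7
scene brown [373, 179, 26, 34, 674] [385.5 195.3] rect mm [488.2 398. ] [60.9 95.9] 32.4
scene red [203, 403, 11, 13, 46] [207.9 408.7]
side brown [244, 191, 38, 20, 503] [262.4 200.4] rect mm [488.4 398.4] [61.8 93.8] 31.9
side brown [190, 248, 56, 41, 1228] [217.1 268.2] rect mm [246.9 288.4] [ 81.5 124.6] 14.6
side red [480, 338, 14, 11, 77] [486.5 342.8]
```

View pics/crop.png

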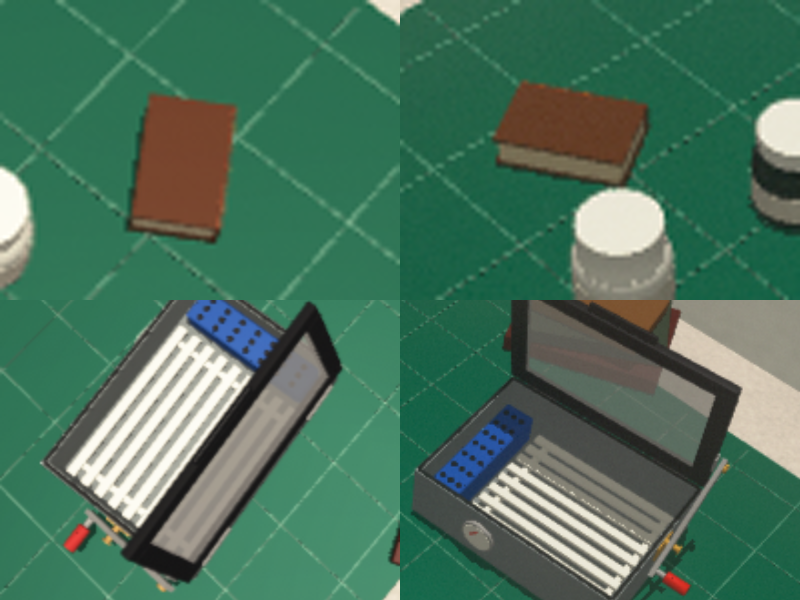

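Target: the smaller brown book at scene (386,195) / side (262,200), 61 x 96 mm. The other brown one at scene (294,171) measures 87 x 135 mm, and the block at (434,119) is turquoise. The crop confirms a small closed brown book.

```bash
python3 - <<'E'
from h import *
ms,md=optics.camera_model('scene'),optics.camera_model('side')
fl=plane(ms,268,276,.09);fr=plane(ms,192.5,371,.09); fl2=plane(md,343.2,284-1,.09)
print('FL',fl,fl2,'FR',fr,plane(md,446,361,.09),np.linalg.norm(fl-fr))
y=(fl-fr)/np.linalg.norm(fl-fr);yaw=np.arctan2(-y[0],y[1]);print('yaw deg',np.degrees(yaw))
x=np.array([y[1],-y[0],0]);o=(fl+fr)/2+.11*x;o[2]=0;print('origin',o)
K=tri((ms,207.9,408.7),(md,486.5,342.8));print('knob',K,'chamber',x@(K-o),y@(K-o),K[2])
for n,p,q,z in(('paste',(336,204),(275,227.5),.08),('colour',(376.5,242.5),(319.5,203),.072),('weight',(195,464),(541,360),.06)):
    print(n,plane(ms,*p,z),plane(md,*q,z))
# corner detail
for n,(cx,cy) in(('scene',(268,276)),('scene',(192,371)),('side',(343,284)),('side',(446,361))):
    pass
s=cv2.imread('pics/scene0.png'); d=cv2.imread('pics/side0.png')
f=lambda im,cx,cy:cv2.resize(im[cy-15:cy+15,cx-20:cx+20],(400,300),interpolation=cv2.INTER_NEAREST)
cv2.imwrite('pics/corn.png',np.vstack([np.hstack([f(s,268,276),f(s,192,371)]),np.hstack([f(d,343,284),f(d,446,361)])]))
E
```

```text
FL [0.42313055 0.00174863 0.09      ] [0.4120566  0.00278783 0.09      ] FR [ 0.4509948  -0.28358027  0.09      ] [ 0.42478118 -0.29006937  0.09      ] 0.2866862312582449
yaw deg 5.577625206857782
origin [ 0.54654187 -0.13022445  0.        ]
knob [ 0.53579718 -0.32013753  0.072428  ] chamber -0.02915227463075946 -0.1879695950418262 0.07242799886946108
paste [0.41792956 0.26675983 0.08      ] [0.4159188  0.25444107 0.08      ]
colour [0.56669534 0.25722107 0.072     ] [0.56764977 0.2464773  0.072     ]
weight [ 0.59786345 -0.42393013  0.06      ] [ 0.5951572  -0.42479581  0.06      ]
```

View pics/corn.png

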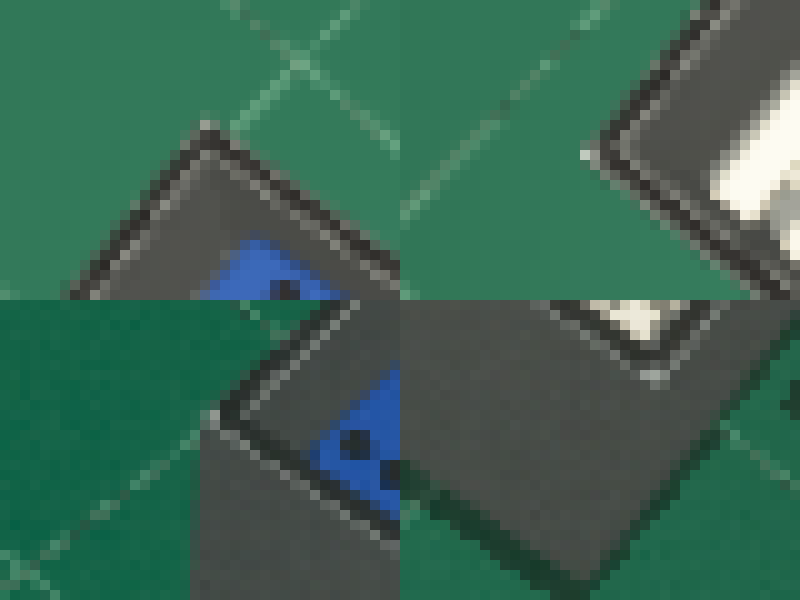

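```bash
python3 - <<'E'
from h import *
ms,md=optics.camera_model('scene'),optics.camera_model('side')
fl=tri((ms,268.6,273.3),(md,344,280.7));fr=tri((ms,190.8,371.3),(md,451.2,353.2))
print(fl,fr,np.linalg.norm(fl-fr))
for s,a,b in((ms,(268.6,273.3),(190.8,371.3)),(md,(344,280.7),(451.2,353.2))): print(plane(s,*a,.09),plane(s,*b,.09))
fl[2]=fr[2]=0
y=(fl-fr)/np.linalg.norm(fl-fr);yaw=np.arctan2(-y[0],y[1]);x=np.array([y[1],-y[0],0]);o=(fl+fr)/2+.11*x
K=tri((ms,207.9,408.7),(md,486.5,342.8));print('yaw',np.degrees(yaw),'origin',o,'knob',x@(K-o),y@(K-o))
t=o-.035*x-.029*y;print('place',t)
p,r=tool()
def go(goal,ang):  # ang: world angle of closing axis deg
    m=r.as_matrix(); cur=np.degrees(np.arctan2(m[1,1],m[0,1])); da=(ang-cur+90)%180-90
    print('offset',r.inv().apply(np.array(goal)-p),'angular z',-da/45)
go([.488,.398,.15],32.2)
E
```

```text
[0.41910816 0.00761147 0.0882567 ] [ 0.44822694 -0.28644731  0.08939539] 0.29549918952405113
[0.41937928 0.00782532 0.09      ] [ 0.44850598 -0.28671768  0.09      ]
[0.41824066 0.00625102 0.09      ] [ 0.44773913 -0.28624266  0.09      ]
yaw 5.655203384747655 origin [ 0.54313217 -0.12857833  0.        ] knob -0.026175862318430332 -0.18990406265082252
place [ 0.51116023 -0.16088614  0.        ]
offset [-0.37342786 -0.16732741  0.15334817] angular z 0.9638951226353296
```

>>> drive_tool(
  deltas=[
    {"gripper": 0,"offset": [-0.187,-0.084,0.05],"angular": [0,0,0]},
    {"gripper": 0,"offset": [-0.187,-0.084,0.05],"angular": [0,0,0]},
    {"gripper": 0,"offset": [-0.187,-0.084,0.05],"angular": [0,0,0]},
    {"gripper": 0,"offset": [-0.187,-0.084,0.05],"angular": [0,0,0]},
    {"gripper": 0,"offset": [-0.187,-0.084,0.05],"angular": [0,0,0]},
  ],
)

```text
t: 0.6
eef_pos: [0.3342, 0.5198, 0.2522]
tool_rot: [0.001, 0.13, 0.991, -0.003]
contact_force: [0.6, 0.5, -0.3]
gripper_width: 0.994
grasp_force: 0.0
```

>>> drive_tool(
  deltas=[
    {"gripper": 0,"offset": [-0.186,-0.083,0.05],"angular": [0,0,0.19]},
    {"gripper": 0,"offset": [-0.186,-0.083,0.05],"angular": [0,0,0.38]},
    {"gripper": 0,"offset": [-0.186,-0.083,0.05],"angular": [0,0,0.57]},
    {"gripper": 0,"offset": [-0.186,-0.083,0.05],"angular": [0,0,0.76]},
    {"gripper": 0,"offset": [-0.186,-0.083,0.05],"angular": [0,0,0.95]},
  ],
)

```text
t: 1.1
eef_pos: [0.4925, 0.3925, 0.2026]
tool_rot: [0.002, 0.485, 0.874, -0.002]
contact_force: [-0.4, -0.2, 0.2]
gripper_width: 0.998
grasp_force: 0.0
```

>>> drive_tool(
  deltas=[
    {"gripper": 0,"offset": [0,0,0],"angular": [0,0,0.015]},
    {"gripper": 0,"offset": [0,0,0],"angular": [0,0,0.015]},
  ],
)

```text
t: 1.3
eef_pos: [0.4867, 0.4003, 0.2037]
tool_rot: [-0.001, 0.482, 0.876, -0.0]
contact_force: [-0.5, 0.6, -0.6]
gripper_width: 1.002
grasp_force: 0.0
```

```bash
python3 - <<'E'
from h import *
p,r=tool(); m=optics.camera_model('wrist'); im=optics.read_camera('wrist'); cv2.imwrite('pics/w1.png',im)
print(p,np.degrees(np.arctan2(r.as_matrix()[1,1],r.as_matrix()[0,1])),r.as_matrix()[:,2],bot.get_obs()['q'])
h=cv2.cvtColor(im,cv2.COLOR_BGR2HSV).astype(int); k=((h[...,0]<14)&(h[...,1]>110)&(h[...,2]>40)).astype(np.uint8)
n,l,st,c=cv2.connectedComponentsWithStats(k)
for i in range(1,n):
    if st[i][4]>2000:
        ys,xs=np.nonzero(l==i); P=np.array([plane(m,u,v,.026)[:2] for u,v in zip(xs[::7],ys[::7])],np.float32)
        rr=cv2.minAreaRect(P*1000); print(st[i],np.round(rr[0],1),np.round(rr[1],1),rr[2])
        g=np.array([*rr[0],77])/1000; print('offset',r.inv().apply(g-p))
E
```

```text
[0.4866732  0.40028593 0.20367738] 32.42173759666838 [-1.00452380e-03  2.83518647e-04 -9.99999455e-01] [-0.98068594  0.51926702  0.26217171  1.76997717 -0.17016443  0.87439227
 -0.07478626]
[  273   154   105   153 15121] [488.  400.2] [61.2 97.4] 32.12662887573242
offset [-0.00088416  0.00120932  0.12667592]
```

View pics/w1.png

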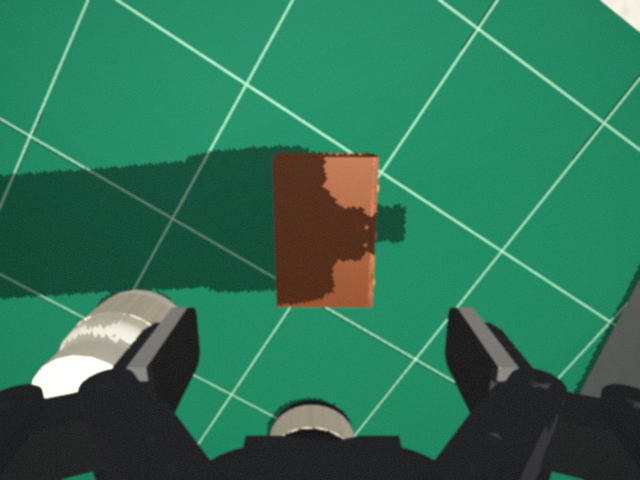

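The wrist picture shows the book centred at (325,230), square between the open fingers; the wrist measurement agrees within 2 mm.

>>> drive_tool(
  deltas=[
    {"gripper": 0,"offset": [-0.001,0.001,0.04],"angular": [0,0,0]},
    {"gripper": 0,"offset": [-0.001,0.001,0.08],"angular": [0,0,0]},
    {"gripper": 0,"offset": [-0.001,0.001,0.11],"angular": [0,0,0]},
    {"gripper": 0,"offset": [-0.001,0.001,0.13],"angular": [0,0,0]},
    {"gripper": 0,"offset": [-0.001,0.001,0.13],"angular": [0,0,0]},
  ],
  grip_force=40,
)

```text
t: 1.85
eef_pos: [0.486, 0.3995, 0.0712]
tool_rot: [-0.002, 0.481, 0.877, -0.002]
contact_force: [-0.4, -0.2, 0.5]
gripper_width: 0.999
grasp_force: 0.0
```

>>> drive_tool(
  deltas=[
    {"gripper": 255,"offset": [0,0,0],"angular": [0,0,0]},
    {"gripper": 255,"offset": [0,0,0],"angular": [0,0,0]},
    {"gripper": 255,"offset": [0,0,0],"angular": [0,0,0]},
    {"gripper": 255,"offset": [0,0,0],"angular": [0,0,0]},
    {"gripper": 255,"offset": [0,0,0],"angular": [0,0,0]},
  ],
  grip_force=40,
)

```text
t: 2.35
eef_pos: [0.4898, 0.4, 0.0758]
tool_rot: [0.0, 0.483, 0.875, 0.002]
contact_force: [-1.5, 0.8, 7.5]
gripper_width: 0.71
grasp_force: 44.0
```

>>> drive_tool(
  deltas=[
    {"gripper": 255,"offset": [0,0,-0.03],"angular": [0,0,0]},
    {"gripper": 255,"offset": [0,0,-0.07],"angular": [0,0,0]},
    {"gripper": 255,"offset": [0,0,-0.12],"angular": [0,0,0]},
    {"gripper": 255,"offset": [0,0,-0.17],"angular": [0,0,0]},
    {"gripper": 255,"offset": [0,0,-0.17],"angular": [0,0,0]},
  ],
  grip_force=40,
)

```text
t: 2.85
eef_pos: [0.4923, 0.4006, 0.2521]
tool_rot: [0.002, 0.484, 0.875, 0.007]
contact_force: [1.3, 0.3, -1.2]
gripper_width: 0.709
grasp_force: 44.4
```

```bash
cat >> h.py <<'E'
yaw=np.radians(5.66); O=np.array([.5431,-.1286,0]); X=np.array([np.cos(yaw),np.sin(yaw),0]); Y=np.array([-np.sin(yaw),np.cos(yaw),0])
def ch(x,y,z): return O+x*X+y*Y+np.array([0,0,z])
def go(goal,ang):
    p,r=tool(); m=r.as_matrix(); cur=np.degrees(np.arctan2(m[1,1],m[0,1])); da=(ang-cur+90)%180-90
    print('at',p.round(4),'cur',round(cur,2),'offset',r.inv().apply(np.array(goal)-p).round(4),'angular z',round(-da/45,4))
E
python3 - <<'E'
from h import *
go(ch(-.035,-.029,.24),95.66)
cv2.imwrite('pics/w2.png',optics.read_camera('wrist'))
E
```

```text
at [0.4923 0.4006 0.2521] cur 32.11 offset [-0.4856 -0.2827  0.0069] angular z -1.4121
```

View pics/w2.png

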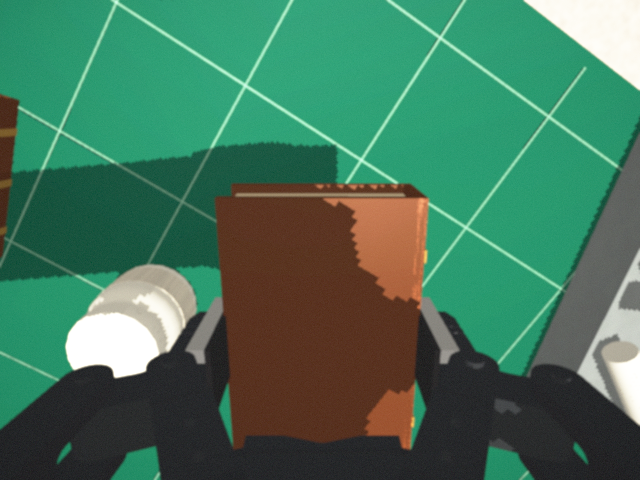

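The book hangs squarely in the fingers (around (325,320)), level. Carrying it over now.

>>> drive_tool(
  deltas=[
    {"gripper": 255,"offset": [-0.03,-0.017,0],"angular": [0,0,0]},
    {"gripper": 255,"offset": [-0.07,-0.041,0],"angular": [0,0,0]},
    {"gripper": 255,"offset": [-0.11,-0.064,0],"angular": [0,0,0]},
    {"gripper": 255,"offset": [-0.15,-0.087,0],"angular": [0,0,0]},
    {"gripper": 255,"offset": [-0.19,-0.111,0],"angular": [0,0,0]},
  ],
)

```text
t: 3.4
eef_pos: [0.4952, 0.1767, 0.2428]
tool_rot: [-0.001, 0.484, 0.875, -0.001]
contact_force: [0.7, -0.3, -1.4]
gripper_width: 0.712
grasp_force: 44.5
```

>>> drive_tool(
  deltas=[
    {"gripper": 255,"offset": [-0.04,-0.023,0],"angular": [0,0,0]},
    {"gripper": 255,"offset": [-0.08,-0.047,0],"angular": [0,0,0]},
    {"gripper": 255,"offset": [-0.12,-0.07,0],"angular": [0,0,0]},
    {"gripper": 255,"offset": [-0.16,-0.093,0],"angular": [0,0,0]},
    {"gripper": 255,"offset": [-0.2,-0.116,0],"angular": [0,0,0]},
  ],
)

```text
t: 3.9
eef_pos: [0.5033, -0.0539, 0.243]
tool_rot: [-0.001, 0.483, 0.875, -0.0]
contact_force: [0.8, 0.6, -1.7]
gripper_width: 0.711
grasp_force: 44.5
```

>>> drive_tool(
  deltas=[
    {"gripper": 255,"offset": [-0.03,-0.018,0],"angular": [0,0,-0.18]},
    {"gripper": 255,"offset": [-0.055,-0.035,0],"angular": [0,0,-0.36]},
    {"gripper": 255,"offset": [-0.08,-0.05,0],"angular": [0,0,-0.54]},
    {"gripper": 255,"offset": [-0.094,-0.056,0],"angular": [0,0,-0.72]},
    {"gripper": 255,"offset": [-0.094,-0.056,0],"angular": [0,0,-0.9]},
  ],
)

```text
t: 4.4
eef_pos: [0.5059, -0.1645, 0.2428]
tool_rot: [-0.001, 0.15, 0.989, -0.001]
contact_force: [0.2, 0.8, -0.7]
gripper_width: 0.711
grasp_force: 44.5
```

>>> drive_tool(
  deltas=[
    {"gripper": 255,"offset": [0,0,0],"angular": [0,0,-0.18]},
    {"gripper": 255,"offset": [0,0,0],"angular": [0,0,-0.36]},
    {"gripper": 255,"offset": [0,0,0],"angular": [0,0,-0.51]},
    {"gripper": 255,"offset": [0,0,0],"angular": [0,0,-0.51]},
  ],
)

```text
t: 4.8
eef_pos: [0.5061, -0.1615, 0.2428]
tool_rot: [-0.001, -0.049, 0.999, 0.0]
contact_force: [0.7, -0.9, -1.0]
gripper_width: 0.713
grasp_force: 44.5
```

```bash
python3 - <<'E'
from h import *
go(ch(-.035,-.029,.15),95.66); print(bot.get_obs()['q'])
w=optics.read_camera('wrist');s=optics.read_camera('scene')
go(ch(-.035,-.029,.15),95.66)
cv2.imwrite('pics/ws3.png',np.hstack([cv2.resize(w,(400,300)),cv2.resize(s[225:450,130:430],(400,300))]))
E
```

```text
at [ 0.5061 -0.1615  0.2428] cur 95.65 offset [-0.0052  0.0001  0.0928] angular z -0.0003
[-0.00709439  0.31711933  0.24132199  1.97190027 -0.09812057  0.86590351
  1.95586583]
at [ 0.5064 -0.1616  0.2431] cur 95.41 offset [-0.0049  0.0002  0.0931] angular z -0.0056
```

View pics/ws3.png

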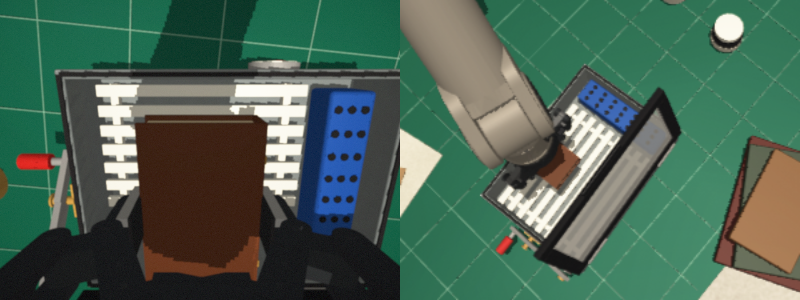

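The wrist view shows the book squared to the slats, centred between the front wall and lid, well clear of the cassette. Lowering.

>>> drive_tool(
  deltas=[
    {"gripper": 255,"offset": [-0.005,0,0.03],"angular": [0,0,0]},
    {"gripper": 255,"offset": [-0.005,0,0.065],"angular": [0,0,0]},
    {"gripper": 255,"offset": [-0.005,0,0.1],"angular": [0,0,0]},
    {"gripper": 255,"offset": [-0.005,0,0.125],"angular": [0,0,0]},
    {"gripper": 255,"offset": [-0.005,0,0.135],"angular": [0,0,0]},
  ],
)

```text
t: 5.4
eef_pos: [0.5105, -0.1606, 0.1063]
tool_rot: [-0.002, -0.048, 0.999, 0.0]
contact_force: [1.1, -0.6, -1.3]
gripper_width: 0.709
grasp_force: 44.5
```

>>> drive_tool(
  deltas=[
    {"gripper": 255,"offset": [0,0,0.001],"angular": [0,0,0]},
    {"gripper": 255,"offset": [0,0,0.002],"angular": [0,0,0]},
    {"gripper": 255,"offset": [0,0,0.003],"angular": [0,0,0]},
    {"gripper": 255,"offset": [0,0,0.004],"angular": [0,0,0]},
    {"gripper": 255,"offset": [0,0,0.004],"angular": [0,0,0]},
  ],
)

```text
t: 5.9
eef_pos: [0.5125, -0.1612, 0.1056]
tool_rot: [0.001, -0.049, 0.999, -0.0]
contact_force: [-0.5, -0.2, -1.2]
gripper_width: 0.708
grasp_force: 44.5
```

>>> drive_tool(
  deltas=[
    {"gripper": 255,"offset": [0,0,0.001],"angular": [0,0,0]},
    {"gripper": 255,"offset": [0,0,0.0015],"angular": [0,0,0]},
    {"gripper": 255,"offset": [0,0,0.0015],"angular": [0,0,0]},
  ],
)

```text
t: 6.2
eef_pos: [0.5121, -0.1611, 0.1034]
tool_rot: [-0.0, -0.049, 0.999, 0.0]
contact_force: [-0.3, -0.6, -1.1]
gripper_width: 0.71
grasp_force: 44.5
```

>>> drive_tool(
  deltas=[
    {"gripper": 255,"offset": [0,0,0.001],"angular": [0,0,0]},
    {"gripper": 255,"offset": [0,0,0.0015],"angular": [0,0,0]},
    {"gripper": 255,"offset": [0,0,0.0015],"angular": [0,0,0]},
  ],
)

```text
t: 6.5
eef_pos: [0.512, -0.1611, 0.1019]
tool_rot: [-0.0, -0.049, 0.999, 0.0]
contact_force: [-0.3, 0.0, 0.2]
gripper_width: 0.714
grasp_force: 44.6
```

The held weight has come off the wrist (−1.1 → +0.2 N), so the book is on the rack. Releasing.

>>> drive_tool(
  deltas=[
    {"gripper": 60,"offset": [0,0,0],"angular": [0,0,0]},
    {"gripper": 30,"offset": [0,0,0],"angular": [0,0,0]},
    {"gripper": 0,"offset": [0,0,0],"angular": [0,0,0]},
    {"gripper": 0,"offset": [0,0,0],"angular": [0,0,0]},
  ],
)

```text
t: 6.9
eef_pos: [0.5121, -0.1612, 0.1019]
tool_rot: [0.0, -0.049, 0.999, -0.0]
contact_force: [-0.7, 0.4, -0.1]
gripper_width: 1.002
grasp_force: 0.0
```

>>> drive_tool(
  deltas=[
    {"gripper": 0,"offset": [0,0,-0.02],"angular": [0,0,0]},
    {"gripper": 0,"offset": [0,0,-0.05],"angular": [0,0,0]},
    {"gripper": 0,"offset": [0,0,-0.09],"angular": [0,0,0]},
    {"gripper": 0,"offset": [0,0,-0.14],"angular": [0,0,0]},
    {"gripper": 0,"offset": [0,0,-0.14],"angular": [0,0,0]},
  ],
)

```text
t: 7.4
eef_pos: [0.5153, -0.1624, 0.2482]
tool_rot: [0.006, -0.048, 0.999, -0.001]
contact_force: [0.9, -0.3, -0.1]
gripper_width: 1.003
grasp_force: 0.0
```

```bash
python3 - <<'E'
from h import *
m=optics.camera_model('wrist'); im=optics.read_camera('wrist'); cv2.imwrite('pics/w4.png',im)
print(bot.get_obs()['t'],bot.get_obs()['contact_force'])
h=cv2.cvtColor(im,cv2.COLOR_BGR2HSV).astype(int)
def bl(k,a):
    n,l,st,c=cv2.connectedComponentsWithStats(k.astype(np.uint8)); return [(l==i,st[i],c[i]) for i in range(1,n) if st[i][4]>a]
for k,st,c in bl((h[...,0]<14)&(h[...,1]>110)&(h[...,2]>40),4000):
    ys,xs=np.nonzero(k); P=np.array([plane(m,u,v,.052)[:2] for u,v in zip(xs[::7],ys[::7])],np.float32)
    rr=cv2.minAreaRect(P*1000); print('book',st,np.round(rr,1) if 0 else rr); g=np.array([*rr[0],0])/1000-O; print('chamber',X@g,Y@g)
for k,st,c in bl(((h[...,0]<5)|(h[...,0]>175))&(h[...,1]>190)&(h[...,2]>110),100):
    ys,xs=np.nonzero(k); P=np.array([plane(m,u,v,.072)[:2] for u,v in zip(xs,ys)],np.float32); print('red',st,c,cv2.minAreaRect(P*1000)); g=plane(m,*c,.072)-O;print(plane(m,*c,.072),X@g,Y@g)
go(ch(-.023,-.190,.25),95.66)
E
```

```text
7.45 [ 0.2473979 -0.0247372 -0.3482783]
book [  276   140    99   146 13164] ((510.9797058105469, -162.20684814453125), (97.49547576904297, 61.1199836730957), 5.566279888153076)
chamber -0.03527817395457644 -0.030275138041918958
red [  34  226   54   24 1138] [ 59.87082601 238.04920914] ((535.0894775390625, -323.7690734863281), (14.838371276855469, 32.96883010864258), 5.591283798217773)
[ 0.53539136 -0.3238546   0.072     ] -0.02692805066184886 -0.1935424018640229
at [ 0.5139 -0.1617  0.2453] cur 95.59 offset [-0.0095 -0.1599 -0.0044] angular z -0.0016
```

View pics/w4.png

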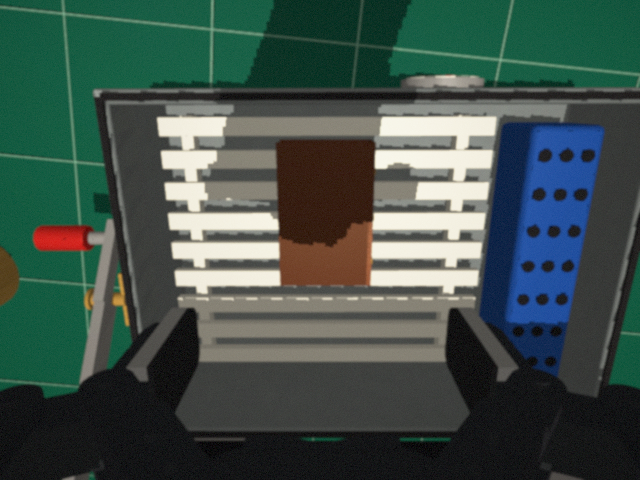

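The book lies square on the rack at chamber (−35, −30) mm; the knob is at wrist pixel (60,238), matching its given place. I'll turn the fingers across the knob, tilted so the hand leans away from the lid.

>>> drive_tool(
  deltas=[
    {"gripper": 0,"offset": [0.01,-0.04,0],"angular": [0,0,0.18]},
    {"gripper": 0,"offset": [0.02,-0.08,0],"angular": [0,0,0.36]},
    {"gripper": 0,"offset": [0.03,-0.12,0],"angular": [0,0,0.54]},
    {"gripper": 0,"offset": [0.043,-0.16,0],"angular": [0,0,0.72]},
    {"gripper": 0,"offset": [0.043,-0.166,0],"angular": [0,0,0.9]},
  ],
)

```text
t: 7.95
eef_pos: [0.4821, -0.3363, 0.241]
tool_rot: [-0.001, 0.306, 0.952, -0.002]
contact_force: [-0.6, -1.0, 0.5]
gripper_width: 1.001
grasp_force: 0.0
```

>>> drive_tool(
  deltas=[
    {"gripper": 0,"offset": [0,0,0],"angular": [0,0,0.18]},
    {"gripper": 0,"offset": [0,0,0],"angular": [0,0,0.36]},
    {"gripper": 0,"offset": [0,0,0],"angular": [0,0,0.54]},
    {"gripper": 0,"offset": [0,0,0],"angular": [0,0,0.72]},
    {"gripper": 0,"offset": [0,0,0],"angular": [0,0,0.9]},
  ],
)

```text
t: 8.45
eef_pos: [0.4849, -0.3302, 0.2405]
tool_rot: [-0.001, 0.614, 0.789, -0.0]
contact_force: [0.0, 0.3, -0.4]
gripper_width: 1.001
grasp_force: 0.0
```

>>> drive_tool(
  deltas=[
    {"gripper": 0,"offset": [0,0,0],"angular": [0,0,0.18]},
    {"gripper": 0,"offset": [0,0,0],"angular": [0,0,0.2]},
    {"gripper": 0,"offset": [0,0,0],"angular": [0,0,0.2]},
  ],
)

```text
t: 8.75
eef_pos: [0.4852, -0.3302, 0.2409]
tool_rot: [-0.001, 0.671, 0.742, -0.0]
contact_force: [-0.2, -0.6, 0.7]
gripper_width: 0.999
grasp_force: 0.0
```

>>> drive_tool(
  deltas=[
    {"gripper": 0,"offset": [0,0,0],"angular": [-0.18,0,0]},
    {"gripper": 0,"offset": [0,0,0],"angular": [-0.36,0,0]},
    {"gripper": 0,"offset": [0,0,0],"angular": [-0.444,0,0]},
    {"gripper": 0,"offset": [0,0,0],"angular": [-0.444,0,0]},
  ],
)

```text
t: 9.15
eef_pos: [0.4831, -0.3313, 0.2416]
tool_rot: [0.116, 0.662, 0.729, 0.129]
contact_force: [-0.2, 0.2, -0.1]
gripper_width: 1.004
grasp_force: 0.0
```

```bash
cat >> h.py <<'E'
Z=np.array([0,0,1.]); a=np.radians(20); zt=np.sin(a)*X-np.cos(a)*Z; yt=np.cos(a)*X+np.sin(a)*Z
RG=R.from_matrix(np.stack([Y,yt,zt],1))
def rel(P):
    p,r=tool(); g=p-O; print('at chamber',np.round([X@g,Y@g,g[2]],4),'off',r.inv().apply(P-p).round(4),'ang',((r.inv()*RG).as_rotvec()/np.radians(45)).round(4))
E
python3 - <<'E'
from h import *
m=optics.camera_model('wrist'); im=optics.read_camera('wrist'); cv2.imwrite('pics/w5.png',im); print(bot.get_obs()['t'],bot.get_obs()['q'])
p,r=tool(); print('cam in tool',r.inv().apply(np.array(m['cam_to_world'])[:3,3]-p))
h=cv2.cvtColor(im,cv2.COLOR_BGR2HSV).astype(int)
k=(((h[...,0]<5)|(h[...,0]>175))&(h[...,1]>190)&(h[...,2]>110)).astype(np.uint8)
n,l,st,c=cv2.connectedComponentsWithStats(k)
for i in range(1,n):
    if st[i][4]>100:
        g=plane(m,*c[i],.072)-O; print('red',st[i],c[i],X@g,Y@g)
rel(ch(-.0265,-.195,.072)-.052*zt)
E
```

```text
9.2 [ 0.18941402  0.34838871  0.48858742  2.01736679 -0.67313493  0.65577975
  1.2389055 ]
cam in tool [ 0.07232101 -0.00077716 -0.07096011]
red [ 296  201   24   48 1027] [307.9503408  223.37000974] -0.02678969886051047 -0.19000200896589772
at chamber [-0.0785 -0.1956  0.2417] off [ 0.0005 -0.009   0.1253] ang [-0.002  -0.     -0.0016]
```

View pics/w5.png

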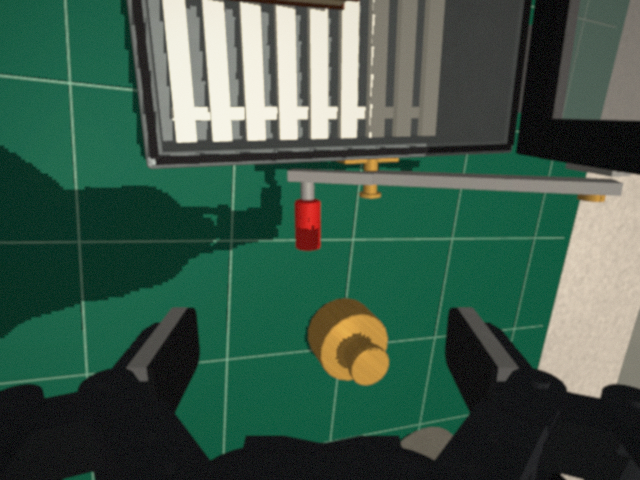

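The wrist view shows the knob at (308,223), peg at (370,180), stay bar along row 180, and the weight behind; the fingers are aligned to straddle the knob.

>>> drive_tool(
  deltas=[
    {"gripper": 0,"offset": [0.001,-0.009,0.03],"angular": [0,0,0]},
    {"gripper": 0,"offset": [0.001,-0.009,0.065],"angular": [0,0,0]},
    {"gripper": 0,"offset": [0.001,-0.009,0.1],"angular": [0,0,0]},
    {"gripper": 0,"offset": [0.001,-0.009,0.125],"angular": [0,0,0]},
    {"gripper": 0,"offset": [0.001,-0.009,0.125],"angular": [0,0,0]},
  ],
)

```text
t: 9.7
eef_pos: [0.5201, -0.324, 0.1179]
tool_rot: [0.113, 0.66, 0.731, 0.128]
contact_force: [0.1, 0.5, 0.9]
gripper_width: 0.999
grasp_force: 0.0
```

>>> drive_tool(
  deltas=[
    {"gripper": 255,"offset": [0,0,0],"angular": [0,0,0]},
    {"gripper": 255,"offset": [0,0,0],"angular": [0,0,0]},
    {"gripper": 255,"offset": [0,0,0],"angular": [0,0,0]},
    {"gripper": 255,"offset": [0,0,0],"angular": [0,0,0]},
    {"gripper": 255,"offset": [0,0,0],"angular": [0,0,0]},
  ],
  grip_force=30,
)

```text
t: 10.2
eef_pos: [0.5179, -0.3267, 0.1215]
tool_rot: [0.116, 0.662, 0.729, 0.128]
contact_force: [-3.7, 1.3, 4.9]
gripper_width: 0.173
grasp_force: 29.1
```

>>> drive_tool(
  deltas=[
    {"gripper": 255,"offset": [0,0,0],"angular": [0,0,0]},
    {"gripper": 255,"offset": [0,0,0],"angular": [0,0,0]},
    {"gripper": 255,"offset": [0,0,0],"angular": [0,0,0]},
  ],
)

```text
t: 10.5
eef_pos: [0.5175, -0.3267, 0.1213]
tool_rot: [0.116, 0.662, 0.729, 0.128]
contact_force: [-6.4, 1.2, 3.1]
gripper_width: 0.179
grasp_force: 29.2
```

```bash
python3 - <<'E'
from h import *
im=optics.read_camera('wrist'); cv2.imwrite('pics/w6.png',cv2.resize(im,(400,300))); rel(ch(-.0265,-.195,.072)-.052*zt)
d=RG.inv().apply(np.array([.016*Z, -.025*X+.016*Z])); print(d.round(4))
E
```

```text
at chamber [-0.045  -0.1946  0.1213] off [-0.0004  0.0005  0.0006] ang [-0.0028  0.0006 -0.0028]
[[-0.      0.0055 -0.015 ]
 [-0.     -0.018  -0.0236]]
```

View pics/w6.png

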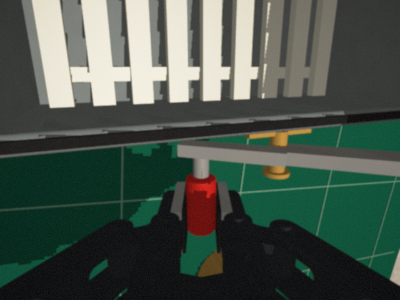

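The knob is gripped (15 mm opening). Lifting 18 mm, then drawing it forward slowly.

>>> drive_tool(
  deltas=[
    {"gripper": 255,"offset": [0,0.0015,-0.0042],"angular": [0,0,0]},
    {"gripper": 255,"offset": [0,0.003,-0.0085],"angular": [0,0,0]},
    {"gripper": 255,"offset": [0,0.0045,-0.013],"angular": [0,0,0]},
    {"gripper": 255,"offset": [0,0.006,-0.017],"angular": [0,0,0]},
    {"gripper": 255,"offset": [0,0.006,-0.017],"angular": [0,0,0]},
  ],
)

```text
t: 11.05
eef_pos: [0.5189, -0.3265, 0.1397]
tool_rot: [0.117, 0.662, 0.729, 0.128]
contact_force: [-1.7, -1.9, -3.1]
gripper_width: 0.173
grasp_force: 29.3
```

```bash
python3 - <<'E'
from h import *
im=optics.read_camera('wrist'); s=optics.read_camera('side'); rel(ch(-.0265,-.195,.072)-.052*zt); print(bot.get_obs()['contact_force'],bot.get_obs()['t'])
cv2.imwrite('pics/w7.png',np.hstack([cv2.resize(im,(400,300)),cv2.resize(s[150:390,300:620],(400,300))]))
E
```

```text
at chamber [-0.0429 -0.1945  0.1397] off [-0.0005 -0.0078  0.0172] ang [ 0.0003  0.0014 -0.0011]
[-0.64648285 -1.66741406 -2.9570085 ] 11.15
```

View pics/w7.png

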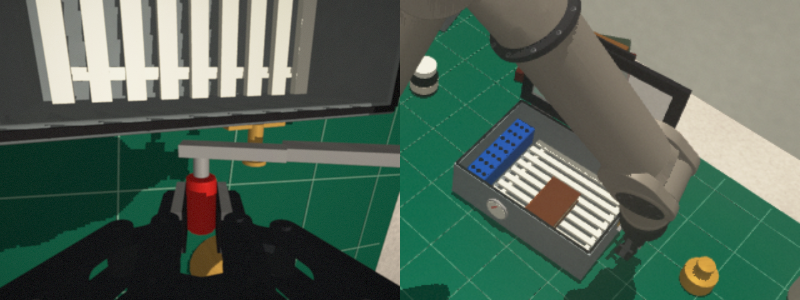

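Stay is up off the peg with the lid still up. Drawing forward.

>>> drive_tool(
  deltas=[
    {"gripper": 255,"offset": [0,-0.0026,-0.001],"angular": [0,0,0]},
    {"gripper": 255,"offset": [0,-0.0052,-0.002],"angular": [0,0,0]},
    {"gripper": 255,"offset": [0,-0.0078,-0.003],"angular": [0,0,0]},
    {"gripper": 255,"offset": [0,-0.0104,-0.004],"angular": [0,0,0]},
    {"gripper": 255,"offset": [0,-0.013,-0.005],"angular": [0,0,0]},
  ],
)

```text
t: 11.65
eef_pos: [0.506, -0.3277, 0.1403]
tool_rot: [0.117, 0.661, 0.73, 0.129]
contact_force: [4.8, -1.1, 0.5]
gripper_width: 0.177
grasp_force: 29.5
```

>>> drive_tool(
  deltas=[
    {"gripper": 255,"offset": [0,-0.0026,-0.001],"angular": [0,0,0]},
    {"gripper": 255,"offset": [0,-0.0052,-0.002],"angular": [0,0,0]},
    {"gripper": 255,"offset": [0,-0.0078,-0.003],"angular": [0,0,0]},
    {"gripper": 255,"offset": [0,-0.0104,-0.004],"angular": [0,0,0]},
    {"gripper": 255,"offset": [0,-0.013,-0.005],"angular": [0,0,0]},
  ],
)

```text
t: 12.15
eef_pos: [0.4906, -0.3292, 0.1394]
tool_rot: [0.116, 0.662, 0.729, 0.128]
contact_force: [1.3, -1.9, -2.4]
gripper_width: 0.177
grasp_force: 29.3
```

>>> drive_tool(
  deltas=[
    {"gripper": 255,"offset": [0,-0.002,-0.0005],"angular": [0,0,0]},
    {"gripper": 255,"offset": [0,-0.002,-0.0005],"angular": [0,0,0]},
    {"gripper": 255,"offset": [0,-0.002,-0.0005],"angular": [0,0,0]},
  ],
)

```text
t: 12.45
eef_pos: [0.4881, -0.3295, 0.139]
tool_rot: [0.116, 0.662, 0.729, 0.128]
contact_force: [-4.8, -3.7, -2.2]
gripper_width: 0.177
grasp_force: 29.4
```

```bash
python3 - <<'E'
from h import *
im=optics.read_camera('wrist'); s=optics.read_camera('scene'); rel(ch(-.0265,-.195,.072)-.052*zt); print(bot.get_obs()['contact_force'],bot.get_obs()['t'])
cv2.imwrite('pics/w8.png',np.hstack([cv2.resize(im,(400,300)),cv2.resize(s[225:465,130:450],(400,300))]))
E
```

```text
at chamber [-0.0743 -0.1945  0.1391] off [-0.0004  0.0221  0.0273] ang [-0.0027  0.0007 -0.0025]
[-3.11565719 -3.43963572 -2.81526854] 12.55
```

View pics/w8.png

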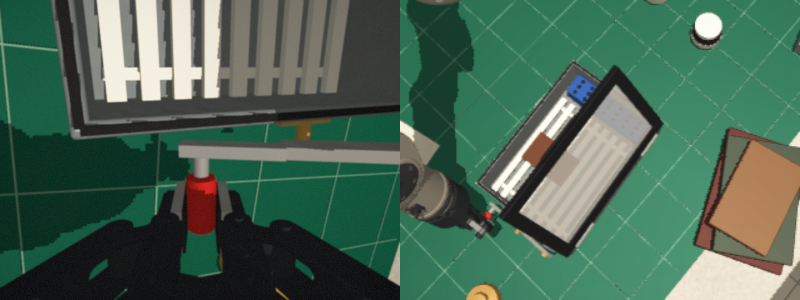

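The step is past the peg and the lid has sunk part way (its front edge is now over the book in the scene crop). Releasing and withdrawing.

>>> drive_tool(
  deltas=[
    {"gripper": 0,"offset": [0,0,0],"angular": [0,0,0]},
    {"gripper": 0,"offset": [0,0,0],"angular": [0,0,0]},
    {"gripper": 0,"offset": [0,0,-0.01],"angular": [0,0,0]},
    {"gripper": 0,"offset": [0,0,-0.05],"angular": [0,0,0]},
    {"gripper": 0,"offset": [0,0,-0.1],"angular": [0,0,0]},
  ],
)

```text
t: 13.05
eef_pos: [0.455, -0.3311, 0.2337]
tool_rot: [0.114, 0.661, 0.73, 0.128]
contact_force: [0.9, -0.7, 0.1]
gripper_width: 0.991
grasp_force: 0.0
```

>>> drive_tool(
  deltas=[
    {"gripper": 0,"offset": [0,0,-0.05],"angular": [0,0,0]},
    {"gripper": 0,"offset": [0,0,-0.1],"angular": [0,0,0]},
    {"gripper": 0,"offset": [0,0,-0.13],"angular": [0,0,0]},
    {"gripper": 0,"offset": [0,0,-0.13],"angular": [0,0,0]},
  ],
)

```text
t: 13.45
eef_pos: [0.411, -0.3386, 0.3613]
tool_rot: [0.121, 0.662, 0.729, 0.13]
contact_force: [-0.2, -0.6, 0.2]
gripper_width: 0.998
grasp_force: 0.0
```

```bash
cat > lid.py <<'E'
from h import *
m=optics.camera_model('side'); ms=optics.camera_model('scene')
def reds(n):
    im=optics.read_camera(n); h=cv2.cvtColor(im,cv2.COLOR_BGR2HSV).astype(int)
    k=(((h[...,0]<5)|(h[...,0]>175))&(h[...,1]>190)&(h[...,2]>120)).astype(np.uint8)
    c0=(slice(300,460),slice(120,330)) if n=='scene' else (slice(280,420),slice(360,560))
    M=np.zeros_like(k); M[c0]=k[c0]; n_,l,st,c=cv2.connectedComponentsWithStats(M)
    if n_<2: return None
    i=1+np.argmax(st[1:,4]); return c[i] if st[i][4]>15 else None
def knob():
    a,b=reds('scene'),reds('side'); t=bot.get_obs()['t']
    if a is None or b is None: print(t,a,b); return
    K=tri((ms,*a),(m,*b))-O; print(round(t,2),'knob',np.round([X@K,Y@K,K[2]],3))
E
python3 - <<'E'
from lid import *
for _ in range(6): knob()
print(bot.get_obs()['contact_force'],bot.get_obs()['eef_pos'])
E
```

```text
13.55 knob [-0.064 -0.189  0.053]
13.65 knob [-0.067 -0.19   0.052]
13.75 knob [-0.071 -0.189  0.052]
13.85 knob [-0.075 -0.189  0.052]
13.95 knob [-0.079 -0.189  0.052]
14.05 knob [-0.083 -0.189  0.055]
[ 0.68734119 -0.66869712 -1.36852273] [ 0.4113068  -0.33678553  0.35535719]
```

The knob is travelling forward, so the lid is sinking freely. Waiting for it to shut.

```bash
python3 - <<'E'
from lid import *
for i in range(34):
    if i%6==5 or i>31: knob()
    else: optics.read_camera('scene'); optics.read_camera('side')
E
```

```text
14.65 knob [-0.101 -0.188  0.099]
15.25 knob [-0.102 -0.187  0.101]
15.85 knob [-0.102 -0.188  0.101]
16.45 knob [-0.102 -0.187  0.102]
17.05 knob [-0.102 -0.188  0.101]
17.35 knob [-0.102 -0.188  0.101]
17.45 knob [-0.102 -0.187  0.102]
```

```bash
python3 - <<'E'
from lid import *
im=optics.read_camera('scene'); h=cv2.cvtColor(im,cv2.COLOR_BGR2HSV).astype(int)
def proj(P):
    T=np.linalg.inv(np.array(ms['cam_to_world'])); p=T[:3,:3]@P+T[:3,3]; return np.array([ms['cx']-ms['fx']*p[0]/p[2],ms['cy']+ms['fy']*p[1]/p[2]])
k=(h[...,2]<45).astype(np.uint8); M=np.zeros_like(k); M[260:440,170:370]=k[260:440,170:370]
n,l,st,c=cv2.connectedComponentsWithStats(M); i=1+np.argmax(st[1:,4]); ys,xs=np.nonzero(l==i)
P=np.array([plane(ms,u,v,.104)[:2] for u,v in zip(xs,ys)],np.float32); r=cv2.minAreaRect(P*1000); print('lid rect at z=.104',r,'expect centre',O,'220x300')
q=proj(ch(-.035,-.03,.052)).round().astype(int); print('book px',q,'bgr',im[q[1]-2:q[1]+3,q[0]-2:q[0]+3].mean((0,1)))
print(bot.get_obs()['t'],bot.get_obs()['contact_force'])
E
```

```text
lid rect at z=.104 ((439.5477294921875, -196.51260375976562), (6.473504066467285, 180.2541961669922), 6.597471714019775) expect centre [ 0.5431 -0.1286  0.    ] 220x300
book px [249 351] bgr [196.84 215.44 226.76]
17.5 [ 0.20110969 -0.21404743  0.21057045]
```

```bash
python3 - <<'E'
from lid import *
def proj(ms,P):
    T=np.linalg.inv(np.array(ms['cam_to_world'])); p=T[:3,:3]@P+T[:3,3]; return np.array([ms['cx']-ms['fx']*p[0]/p[2],ms['cy']+ms['fy']*p[1]/p[2]]).round().astype(int)
for n,mm in(('scene',ms),('side',m)):
    im=optics.read_camera(n); cv2.imwrite(f'pics/end_{n}.png',im)
    for y in(.12,.04,-.03,-.1):
        print(n,y,[tuple(int(v) for v in im[q[1],q[0]]) for q in(proj(mm,ch(x,y,.052)) for x in(-.095,-.07,-.045,-.02,.005,.04,.08))])
    h=cv2.cvtColor(im,cv2.COLOR_BGR2HSV).astype(int); k=(h[...,0]<16)&(h[...,1]>60)&(h[...,2]>40)
    P=[proj(mm,ch(x,y,.1)) for x,y in((-.09,-.13),(-.09,.13),(.09,.13),(.09,-.13))]
    M=np.zeros(k.shape,np.uint8); cv2.fillPoly(M,[np.array(P,np.int32)],1); k=(k&(M>0)).astype(np.uint8)
    nn,l,st,c=cv2.connectedComponentsWithStats(k)
    for i in range(1,nn):
        if st[i][4]>60:
            g=plane(mm,*c[i],.052)-O; print('brown',st[i],c[i],X@g,Y@g)
E
```

```text
scene 0.12 [(208, 220, 225), (215, 218, 220), (214, 218, 220), (218, 220, 221), (218, 221, 222), (212, 220, 223), (59, 62, 64)]
scene 0.04 [(208, 222, 228), (218, 229, 234), (224, 236, 241), (225, 236, 242), (224, 236, 242), (227, 238, 242), (50, 53, 56)]
scene -0.03 [(209, 223, 229), (194, 213, 225), (197, 216, 226), (197, 218, 227), (199, 218, 228), (226, 238, 242), (60, 62, 65)]
scene -0.1 [(206, 221, 227), (213, 226, 230), (222, 234, 240), (223, 235, 240), (223, 235, 241), (224, 236, 241), (50, 52, 54)]
side 0.12 [(80, 83, 77), (52, 55, 49), (179, 187, 191), (182, 188, 190), (192, 192, 192), (199, 193, 191), (196, 196, 194)]
side 0.04 [(60, 63, 59), (53, 55, 54), (209, 220, 224), (206, 219, 222), (208, 219, 223), (207, 219, 223), (194, 203, 209)]
side -0.03 [(80, 84, 80), (57, 57, 58), (176, 192, 202), (176, 190, 203), (177, 191, 203), (207, 219, 222), (192, 202, 207)]
side -0.1 [(80, 83, 79), (54, 54, 56), (204, 219, 223), (206, 219, 222), (206, 218, 222), (205, 217, 222), (51, 52, 54)]
```

Through the pane the book's darker red patch sits at chamber x −70…+5 mm, y −30 mm in both views. The dark front strip at x ≈ −110 mm and the knob holding still at its shut position show the lid closed.

```bash
python3 -c "
from station import bot
print(bot.hand_in())"
```

```text
the job is handed in; nothing more can be done
None
```

The job is handed in: by my final measurements the book lies flat on the rack and the lid is shut with the arm clear, but hand-in returned no verdict, the jars and weight weren't re-measured at the end, and I viewed 12 pictures, 2 over the limit of 10.

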